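# Slide the top-heavy tool crate into the bench corner

### The arm

A 6-joint arm with a two-finger parallel gripper is mounted at the origin on the work surface. World frame = base frame: x ahead of the robot, y to its left, z up, the work surface at z = 0. Lengths are in m, angles in degrees, forces in N, time in s.
With the tool pointing down it reaches from about 0.35 to 0.8 m from the base axis. Payload 7.3 kg.
Tool frame: the origin (TCP) lies midway between the tips of the shut fingers; the grasp point (between the pads) lies 19 mm behind it; z points along the fingers, y is the direction in which the jaws open and shut (so a half turn about z gives the same grasp; the last joint's range is limited). The gripper opens to 85 mm and grips with 20 to 120 N. Pads are 22 mm wide; open, the fingers measure 114 mm over their backs; the gripper's body (76 mm by 85 mm) begins 54 mm behind the grasp point. The pads swing forward as they close: fully open they stand 13 mm farther back than shut.
Start: joints at [59.702, 19.595, 87.324, -0, 73.075, -8.365], TCP at [0.196, 0.487, 0.231] pointing down, gripper open.
Joint ranges: [-145.02, 145.02], [-44.19, 115.74], [2.07, 154.8], [-57.11, 237.11], [16.16, 152.29], [-177.93, 177.93]. Speed limits (degrees/s): [147.25, 147.25, 180, 180, 180, 180].

### API

Orientations are given as a 3x3 rotation matrix whose columns are the frame's x, y, z axes.
In Python, from plant import ctrl, viewer gives the robot as it stands.
- The arm moves only by the tool send_rows, never from a script. Its argument "increments" is a list of rows, each an object with "dr": the turn, a rotation vector about the tool's x, y, z in rad, a list of three; "slide": the shift along the tool's x, y, z in m, a list of three; "gripper": the finger opening in m, from 0 to 0.0854. In form: [{"dr": [rx, ry, rz], "slide": [dx, dy, dz], "gripper": gripper}, ...]. A call has 1 to 20 rows; each row is the pose to reach, as a shift and turn from the pose commanded when the call began, along the tool's axes at that moment; what a row does not reach only later rows make up. A row lasts 1/12 s, in which the tool goes at most 41.7 mm and 7.16 degrees, less where a joint would pass 70% of its speed; a pose out of reach is approached as far as the arm can. A call with a gripper value outside its range is refused whole. The fingers move at their own pace and stop on an object; "newtons" is the grip in N (left out, the last holds). Time passes only in rows, so rows that repeat a pose let the fingers close. It gives the time, the measured TCP pose, the force and the opening at its end, in the units of the state.
- ctrl.observe(): the state, without advancing time (a new reading comes with each control period).
- viewer.snapshot(name): name is "scene" or "top" or "wrist"; returns a dict with "pixels" (384x512x3 uint8, red, green, blue), "fovy" (degrees; the focal length in pixels is half the picture's height over the tangent of half this angle, whatever the lens; pixels are square), "cx", "cy" (the principal point, pixels), "xyz" and "attitude" of the camera in the world. Camera axes: x right, y down, z forward; pixel columns grow to the right and rows downward; lengths in m; the calibration is good to about 2 mm. A picture is of the moment at which its call begins. There is no depth.
- ctrl.finish_job(): hands the job in, once; it reports no verdict.
The state is a dict: "t": time; "qpos": joint angles; "qd": joint speeds; "joint_efforts": joint torques, N m; "position": TCP position; "tool_rot": TCP orientation; "force": force on the tool from outside, world axes, zero at the start; "ft_torque": the same for the moment, N m; "opening": opening from 0.0 (shut) to 1.0 (fully open).
Only numpy, scipy, OpenCV 4.12 (cv2) and the standard library are available. Lean on these libraries where they do the work, as an engineer would, in place of code of your own. Each camera call takes 0.05 s, during which the arm holds its last target. There are 200 camera calls.

### The job

Push the tall tool crate across the bench into the corner made by the two wooden battens, until its base board sits flush against both. It is heavy and tips easily, so push it with the fingers low on its base board only, keep off the slatted crate above, and never tip or lift it. Leave the other loose things on the bench where they are.

Things in the scene. Friction and masses are not known exactly. Their poses are not given: they have to be found in the camera images.
- crate: the tall tool crate's base board: a dark wooden slab 130 x 130 x 35 high, lying loose on the bench; it carries the slatted crate. The whole weighs about 1.4 to 2.1 kg and takes roughly 7 to 15 N to slide. Origin at the centre of its underside, z up, x and y along its sides
- crate_upper: the slatted crate fixed centrally on the base board (they move as one): 80 x 80, walls from 35 to 200 above the bench, with a carrying handle (dowel along y) reaching to 266 above the bench. The base board stands out 25 beyond it on every side. Not to be touched. Origin at the centre of its underside, 35 above the bench; axes as the base board's
- corner: two fixed wooden battens, 25 wide, 30 high, forming an L on the bench. Origin on the bench at the point where their inner faces meet, z up. Back batten: inner face is the plane x = 0 of this frame, y from 0 to -240. Side batten: inner face is the plane y = 0, x from 0 to -160. The crate starts and belongs where x and y are negative; home, its base's centre is at x = -65, y = -65, sides parallel to the battens
- mallet: wooden carpenter's mallet lying down: head 75 x 125 x 70, round handle 200 long; origin on the bench under the joint of head and handle. A bystander, loose on the bench: leave it
- chisel: slim hand tool with a green handle lying on the bench, about 200 long; origin at its middle, underneath. A bystander, loose on the bench: leave it
- offcut_long: pale wood offcut 160 x 50 x 32; origin at the centre of its underside. A bystander, loose on the bench: leave it
- offcut_short: brown wood offcut 75 x 60 x 40; origin at the centre of its underside. A bystander, loose on the bench: leave it
- glue: white plastic bottle, 52 across, 120 tall; origin at the centre of its underside. A bystander, loose on the bench: leave it
- nail_tin: open steel tin, 72 across, 60 tall; origin at the centre of its underside. A bystander, loose on the bench: leave it
- try_square: try square lying flat: dark wooden stock 100 x 22 x 18, steel blade 150 x 30; origin under the middle of the stock. A bystander, loose on the bench: leave it

How it is judged:
By the outcome, as a careful person would: the job done as asked, in the order asked, and still so for the second after the job is handed in, with the robot touching nothing.
It also fails if it takes over 64 s, if anything falls off the work surface, if the arm or the gripper's body presses on something with over 40 N, if the wrist force passes 120 N, or if a joint passes its speed limit or range.

## Working session

There is one attempt and no reset: what is moved stays moved. The work goes in short steps, Python scripts to look and compute and a tool call to move; the robot and the scene stay as the last step left them, time stands still between calls to the robot, and variables do not carry over. Pictures are saved under pics/ and viewed, about 8 in all and at most 12, crops included, and the job is handed in when it is done.

Besides the shell and the picture viewer there is one more tool, called after ">>>" as name(argument=value, ...) on one line, values as JSON. send_rows: Moves the arm, as the interface text tells. Its arguments: {"type":"object","properties":{"increments":{"type":"array","items":{"type":"object","properties":{"dr":{"type":"array","items":{"type":"number"}},"slide":{"type":"array","items":{"type":"number"}},"gripper":{"type":"number"}}}},"newtons":{"type":"number"}},"required":["increments"]}

```bash
mkdir -p pics; cat > h.py <<'E'
import numpy as np, cv2, pickle
from plant import ctrl, viewer
def snap(n,f):
    s=viewer.snapshot(n); cv2.imwrite(f'pics/{f}.png',s['pixels'][:,:,::-1]); pickle.dump(s,open(f'pics/{f}.pkl','wb')); return s
def load(f): return pickle.load(open(f'pics/{f}.pkl','rb'))
def ray(s,u,v,z):
    f=192/np.tan(np.radians(s['fovy']/2)); d=np.array(s['attitude'])@np.array([(u-s['cx'])/f,(v-s['cy'])/f,1]); o=np.array(s['xyz'])
    return (o+d*(z-o[2])/d[2]).round(4)
def proj(s,p):
    f=192/np.tan(np.radians(s['fovy']/2)); c=np.array(s['attitude']).T@(np.array(p)-np.array(s['xyz'])); return (c[:2]/c[2]*f+[s['cx'],s['cy']]).round(1)
E
python3 - <<'E'
from h import *
a=snap('top','top0');b=snap('scene','scene0')
for s in(a,b): print(s['xyz'],s['attitude'],s['fovy'],s['cx'],s['cy'])
o=ctrl.observe();print(o['position'],o['tool_rot'],o['t'])
cv2.imwrite('pics/top0b.png',cv2.resize(a['pixels'][:,:,::-1],(800,600),interpolation=2))
E
```

```text
[0.32771819 0.02214506 1.43693272] [[-0.11787071 -0.97279448  0.19944272]
 [-0.99302845  0.11567139 -0.0226856 ]
 [-0.00100139 -0.20072627 -0.97964686]] 54.15411411865334 253.5037497153896 193.94028976619632
[ 1.56133572 -0.45873708  0.98726023] [[ 0.43080415  0.58264219 -0.68915591]
 [ 0.90241692 -0.28420186  0.32384103]
 [-0.00717595 -0.76141801 -0.64822151]] 44.69950290406223 250.99609706097897 187.8878784444618
[0.19590798 0.48671033 0.2307135 ] [[-9.27608201e-01  3.73553944e-01 -6.90307668e-04]
 [ 3.73554522e-01  9.27607515e-01 -1.14798998e-03]
 [ 2.11498396e-04 -1.32275247e-03 -9.99999103e-01]] 0.1
```

View pics/top0b.png

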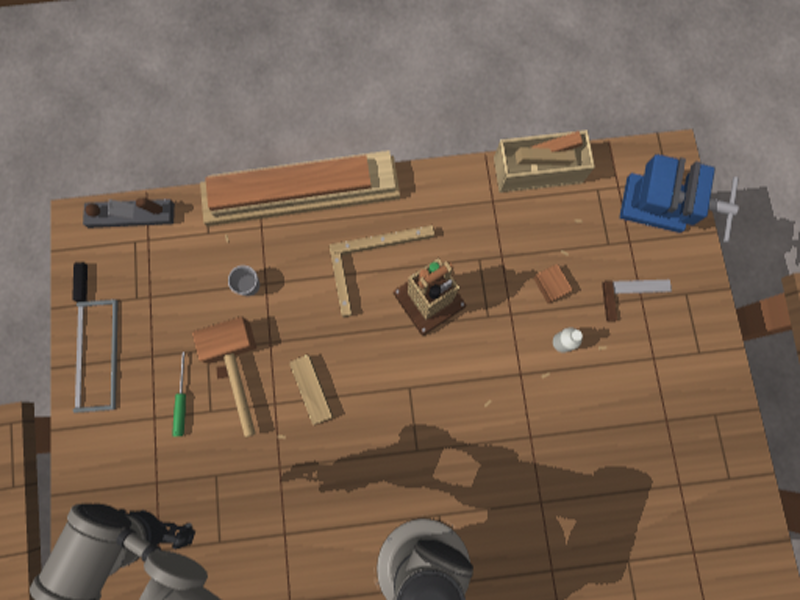

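View pics/scene0.png

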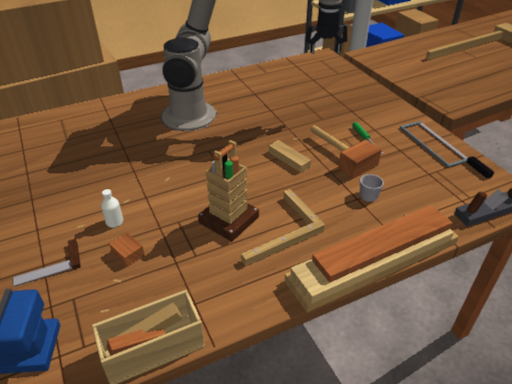

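The top view shows the corner L at about (335,248) in the 800 px image, opening down and to the right. The crate is at about (430,300), rotated roughly 30–40° from the battens. I'll zoom in on that area.

```bash
python3 - <<'E'
from h import *
s=load('top0');c=s['pixels'][130:230,195:315,::-1]
cv2.imwrite('pics/top0c.png',cv2.resize(c,None,fx=6,fy=6,interpolation=cv2.INTER_CUBIC))
E
```

```text
(no output)
```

View pics/top0c.png

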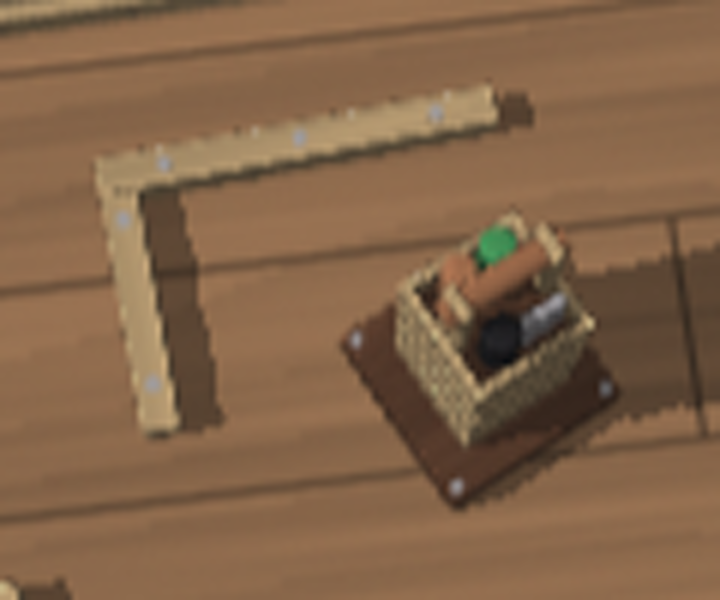

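```bash
python3 - <<'E'
from h import *
s=load('top0')
R=lambda u,v,z:ray(s,195+u/6-.4,130+v/6-.4,z)
def ang(a,b): d=b-a; return np.degrees(np.arctan2(d[1],d[0])).round(1),np.linalg.norm(d).round(4)
L,B,Rr=R(343,344,.035),R(457,500,.035),R(620,390,.035)
print('crate',L,B,Rr,ang(B,L),ang(B,Rr),'centre',(L+Rr)/2)
i,e=R(140,187,.03),R(497,121,.03); e2=R(178,430,.03)
print('corner',i,e,e2,ang(i,e),ang(i,e2))
o1,o2=R(97,160,.03),R(490,85,.03); print(o1,o2,ang(o1,o2))
E
```

```text
crate [ 0.6411 -0.0069  0.035 ] [ 0.5328 -0.0663  0.035 ] [ 0.5906 -0.178   0.035 ] (np.float64(28.7), np.float64(0.1235)) (np.float64(-62.6), np.float64(0.1258)) centre [ 0.61585 -0.09245  0.035  ]
corner [0.7615 0.1116 0.03  ] [ 0.7785 -0.1244  0.03  ] [0.599  0.1035 0.03  ] (np.float64(-85.9), np.float64(0.2366)) (np.float64(-177.1), np.float64(0.1627))
[0.783  0.1376 0.03  ] [ 0.8035 -0.123   0.03  ] (np.float64(-85.5), np.float64(0.2614))
```

Estimates:

| Item | x, y (m) | Yaw |
|---|---|---|
| Corner | 0.761, 0.112 | about 3.8° |
| Crate | 0.616, -0.092 | about 28° |
| Crate home | 0.701, 0.042 | about 3.8° |

Plan: tilt the tool back 30° so the gripper body clears the slats, and open the fingers to make a two-point pusher. Push the -x face first, turning the crate square as it moves to the back batten. Then push the -y face along that batten.

```bash
cat >> h.py <<'E'
from scipy.spatial.transform import Rotation as Ro
def rot(yaw,t):
    c,s=np.cos(np.radians(yaw)),np.sin(np.radians(yaw)); ct,st=np.cos(np.radians(t)),np.sin(np.radians(t))
    x=np.array([c*ct,s*ct,st]); z=np.array([c*st,s*st,-ct]); return np.c_[x,np.cross(z,x),z]
def rel(p,yaw,t,o=None,P0=None):
    o=o or ctrl.observe(); P0=np.array(o['position']) if P0 is None else P0; R=np.array(o['tool_rot'])
    print('slide',(R.T@(np.array(p)-P0)).round(4).tolist(),'dr',Ro.from_matrix(R.T@rot(yaw,t)).as_rotvec().round(4).tolist())
E
python3 - <<'E'
from h import *
u=np.array([np.cos(np.radians(28)),np.sin(np.radians(28))]); c=np.array([.616,-.092])
m=c-.065*u; p=m-.045*u; print(m,p); rel([*p,.15],28,30)
s=load('top0')
for n,(x,y) in dict(off=(553,265),glue=(570,350),long=(300,360)).items(): print(n,ray(s,x*.64,y*.64,.03))
E
```

```text
[ 0.55860841 -0.12251565] [ 0.51887576 -0.14364187]
slide [-0.5351, -0.464, 0.0812] dr [-0.5924, 0.2768, 2.2072]
off [ 0.6638 -0.4081  0.03  ]
glue [ 0.4501 -0.4125  0.03  ]
long [0.5028 0.235  0.03  ]
```

>>> send_rows(increments=[{"dr": [-0.592, 0.277, 2.207], "slide": [-0.535, -0.464, 0.0], "gripper": 0.085}, {"dr": [-0.592, 0.277, 2.207], "slide": [-0.535, -0.464, 0.0], "gripper": 0.085}, {"dr": [-0.592, 0.277, 2.207], "slide": [-0.535, -0.464, 0.0], "gripper": 0.085}, {"dr": [-0.592, 0.277, 2.207], "slide": [-0.535, -0.464, 0.0], "gripper": 0.085}, {"dr": [-0.592, 0.277, 2.207], "slide": [-0.535, -0.464, 0.0], "gripper": 0.085}, {"dr": [-0.592, 0.277, 2.207], "slide": [-0.535, -0.464, 0.0], "gripper": 0.085}, {"dr": [-0.592, 0.277, 2.207], "slide": [-0.535, -0.464, 0.0], "gripper": 0.085}, {"dr": [-0.592, 0.277, 2.207], "slide": [-0.535, -0.464, 0.0], "gripper": 0.085}, {"dr": [-0.592, 0.277, 2.207], "slide": [-0.535, -0.464, 0.0], "gripper": 0.085}, {"dr": [-0.592, 0.277, 2.207], "slide": [-0.535, -0.464, 0.0], "gripper": 0.085}, {"dr": [-0.592, 0.277, 2.207], "slide": [-0.535, -0.464, 0.0], "gripper": 0.085}, {"dr": [-0.592, 0.277, 2.207], "slide": [-0.535, -0.464, 0.0], "gripper": 0.085}, {"dr": [-0.592, 0.277, 2.207], "slide": [-0.535, -0.464, 0.0], "gripper": 0.085}, {"dr": [-0.592, 0.277, 2.207], "slide": [-0.535, -0.464, 0.0], "gripper": 0.085}, {"dr": [-0.592, 0.277, 2.207], "slide": [-0.535, -0.464, 0.0], "gripper": 0.085}, {"dr": [-0.592, 0.277, 2.207], "slide": [-0.535, -0.464, 0.0], "gripper": 0.085}, {"dr": [-0.592, 0.277, 2.207], "slide": [-0.535, -0.464, 0.0], "gripper": 0.085}, {"dr": [-0.592, 0.277, 2.207], "slide": [-0.535, -0.464, 0.0], "gripper": 0.085}, {"dr": [-0.592, 0.277, 2.207], "slide": [-0.535, -0.464, 0.0], "gripper": 0.085}, {"dr": [-0.592, 0.277, 2.207], "slide": [-0.535, -0.464, 0.0], "gripper": 0.085}])

```text
t: 1.77
position: [0.5184, -0.1434, 0.2303]
tool_rot: [[0.766, 0.467, 0.441], [0.403, -0.884, 0.237], [0.5, -0.004, -0.866]]
force: [0.6, -1.3, 0.7]
opening: 0.997
```

```bash
python3 - <<'E'
from h import *
o=ctrl.observe(); print(o['t'],o['position'],np.array(o['tool_rot']).round(3).tolist(),np.round(o['qpos'],1),o['force'])
rel([.519,-.144,.08],28,30,o); rel([.519,-.144,.006],28,30,o)
E
```

```text
1.7667 [ 0.51836039 -0.14342712  0.2303172 ] [[0.766, 0.467, 0.441], [0.403, -0.884, 0.237], [0.5, -0.004, -0.866]] [-39.8  13.1 104.   34.1  55.9   4.6] [ 0.55426557 -1.28631234  0.72641527]
slide [-0.0749, 0.0014, 0.1303] dr [-0.002, -0.0003, -0.0039]
slide [-0.112, 0.0016, 0.1944] dr [-0.002, -0.0003, -0.0039]
```

>>> send_rows(increments=[{"dr": [0, 0, 0], "slide": [-0.02, 0.001, 0.035], "gripper": 0.085}, {"dr": [0, 0, 0], "slide": [-0.04, 0.001, 0.07], "gripper": 0.085}, {"dr": [0, 0, 0], "slide": [-0.06, 0.001, 0.104], "gripper": 0.085}, {"dr": [0, 0, 0], "slide": [-0.08, 0.001, 0.139], "gripper": 0.085}, {"dr": [0, 0, 0], "slide": [-0.095, 0.0015, 0.165], "gripper": 0.085}, {"dr": [0, 0, 0], "slide": [-0.105, 0.0015, 0.183], "gripper": 0.085}, {"dr": [0, 0, 0], "slide": [-0.112, 0.0015, 0.194], "gripper": 0.085}, {"dr": [0, 0, 0], "slide": [-0.112, 0.0015, 0.194], "gripper": 0.085}])

```text
t: 2.43
position: [0.5187, -0.1429, 0.0046]
tool_rot: [[0.765, 0.472, 0.438], [0.407, -0.882, 0.239], [0.499, -0.005, -0.866]]
force: [-1.0, 0.3, -0.4]
opening: 0.997
```

```bash
python3 - <<'E'
from h import *
s=snap('scene','scene1');o=ctrl.observe(); print(o['position'],o['force'])
cv2.imwrite('pics/scene1c.png',cv2.resize(s['pixels'][110:280,140:360,::-1],None,fx=3.5,fy=3.5,interpolation=2))
E
```

```text
[ 0.5194284  -0.14342943  0.00618087] [ 0.0131568  -0.44011363 -0.20879964]
```

View pics/scene1c.png

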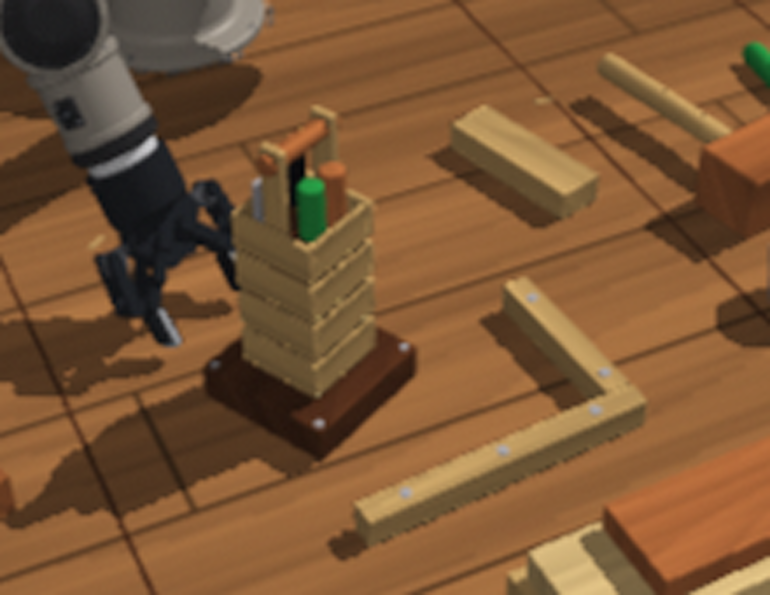

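The fingers are clear of the crate, low and square to the near face. Next I'll work out the arc waypoints.

```bash
python3 - <<'E'
from h import *
o=ctrl.observe()
c0,c1=np.array([.616,-.0925]),np.array([.703,-.0625])
for k in [-.4,0,.2,.4,.6,.8,1]:
    y=28-24.2*max(0,min(1,k/.8)); u=np.array([np.cos(np.radians(y)),np.sin(np.radians(y))])
    c=c0+(c1-c0)*k if k>=0 else c0+.09*k*u
    p=c-.068*u; print(k,p.round(4),round(y,1)); rel([*p,.006],y,30,o)
E
```

```text
-0.4 [ 0.5242 -0.1413] 28.0
slide [0.0044, 0.0004, 0.0027] dr [-0.0039, -0.0002, 0.0002]
0 [ 0.556  -0.1244] 28.0
slide [0.0356, 0.0005, 0.0207] dr [-0.0039, -0.0002, 0.0002]
0.2 [ 0.5703 -0.1119] 21.9
slide [0.0516, -0.0038, 0.03] dr [-0.0567, 0.0, 0.0916]
0.4 [ 0.5854 -0.0991] 15.9
slide [0.0684, -0.008, 0.0397] dr [-0.1095, 0.0002, 0.1831]
0.6 [ 0.6012 -0.0861] 9.9
slide [0.0857, -0.012, 0.0498] dr [-0.1623, 0.0004, 0.2745]
0.8 [ 0.6177 -0.073 ] 3.8
slide [0.1037, -0.0158, 0.0602] dr [-0.2151, 0.0005, 0.366]
1 [ 0.6351 -0.067 ] 3.8
slide [0.1195, -0.0129, 0.0693] dr [-0.2151, 0.0005, 0.366]
```

>>> send_rows(increments=[{"dr": [0, 0, 0], "slide": [0.009, 0, 0.005], "gripper": 0.085}, {"dr": [0, 0, 0], "slide": [0.018, 0, 0.01], "gripper": 0.085}, {"dr": [0, 0, 0], "slide": [0.026, 0, 0.015], "gripper": 0.085}, {"dr": [0, 0, 0], "slide": [0.032, 0, 0.0185], "gripper": 0.085}, {"dr": [0, 0, 0], "slide": [0.036, 0, 0.0207], "gripper": 0.085}, {"dr": [-0.014, 0, 0.023], "slide": [0.04, -0.001, 0.023], "gripper": 0.085}, {"dr": [-0.027, 0, 0.046], "slide": [0.044, -0.002, 0.0254], "gripper": 0.085}, {"dr": [-0.041, 0, 0.069], "slide": [0.048, -0.003, 0.0277], "gripper": 0.085}, {"dr": [-0.055, 0, 0.092], "slide": [0.052, -0.004, 0.03], "gripper": 0.085}, {"dr": [-0.068, 0, 0.114], "slide": [0.056, -0.005, 0.0325], "gripper": 0.085}, {"dr": [-0.082, 0, 0.137], "slide": [0.06, -0.006, 0.035], "gripper": 0.085}, {"dr": [-0.096, 0, 0.16], "slide": [0.064, -0.007, 0.0373], "gripper": 0.085}, {"dr": [-0.11, 0, 0.183], "slide": [0.068, -0.008, 0.0397], "gripper": 0.085}, {"dr": [-0.11, 0, 0.183], "slide": [0.068, -0.008, 0.0397], "gripper": 0.085}])

```text
t: 3.65
position: [0.5847, -0.0997, 0.0071]
tool_rot: [[0.833, 0.27, 0.482], [0.235, -0.963, 0.133], [0.5, 0.003, -0.866]]
force: [-5.1, -2.5, 2.6]
opening: 0.995
```

```bash
python3 - <<'E'
from h import *
s=snap('top','top1');o=ctrl.observe(); print(o['t'],o['position'],o['force'])
cv2.imwrite('pics/top1c.png',cv2.resize(s['pixels'][130:230,195:315,::-1],None,fx=6,fy=6,interpolation=2))
E
```

```text
3.7 [ 0.58471213 -0.09978226  0.00708438] [-6.26100929 -0.50375277  2.99630947]
```

View pics/top1c.png

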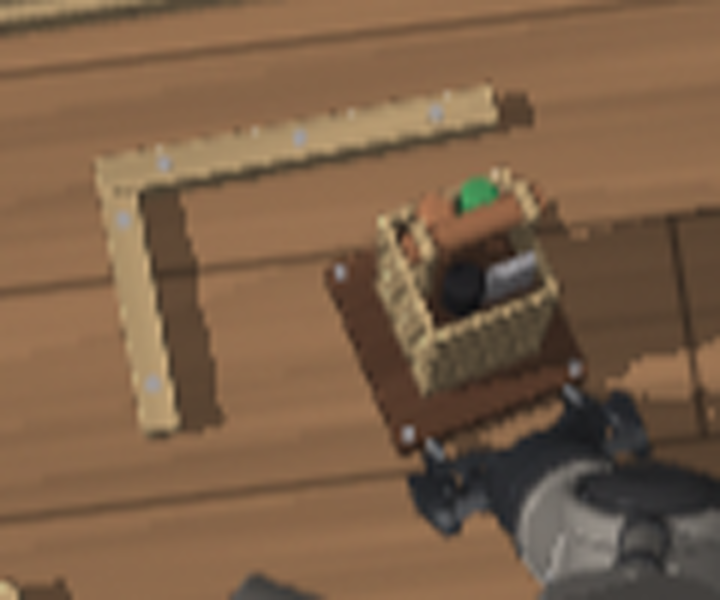

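Both fingertips bear on the face, and the crate is moving and turning as planned. I'll continue to the back batten.

```bash
python3 - <<'E'
from h import *
o=ctrl.observe()
P0=np.array([.5854,-.0991,.006])
c0,c1=np.array([.616,-.0925]),np.array([.703,-.0625])
for k in [.4,.6,.8,1,1.1]:
    y=28-24.2*max(0,min(1,k/.8)); u=np.array([np.cos(np.radians(y)),np.sin(np.radians(y))])
    p=c0+(c1-c0)*k-.068*u; print(k,p.round(4),round(y,1)); rel([*p,.006],y,30,o,P0)
E
```

```text
0.4 [ 0.5854 -0.0991] 15.9
slide [-0.0, 0.0, -0.0] dr [0.0038, -0.0001, -0.0014]
0.6 [ 0.6012 -0.0861] 9.9
slide [0.0162, -0.0082, 0.0093] dr [-0.049, -0.0003, 0.0901]
0.8 [ 0.6177 -0.073 ] 3.8
slide [0.0331, -0.0163, 0.0191] dr [-0.1018, -0.0004, 0.1815]
1 [ 0.6351 -0.067 ] 3.8
slide [0.049, -0.0174, 0.0283] dr [-0.1018, -0.0004, 0.1815]
1.1 [ 0.6438 -0.064 ] 3.8
slide [0.057, -0.0179, 0.0329] dr [-0.1018, -0.0004, 0.1815]
```

>>> send_rows(increments=[{"dr": [-0.012, 0, 0.022], "slide": [0.004, -0.002, 0.0023], "gripper": 0.085}, {"dr": [-0.025, 0, 0.045], "slide": [0.008, -0.004, 0.0046], "gripper": 0.085}, {"dr": [-0.037, 0, 0.068], "slide": [0.012, -0.006, 0.007], "gripper": 0.085}, {"dr": [-0.05, 0, 0.09], "slide": [0.016, -0.008, 0.0093], "gripper": 0.085}, {"dr": [-0.063, 0, 0.113], "slide": [0.0205, -0.01, 0.0118], "gripper": 0.085}, {"dr": [-0.076, 0, 0.136], "slide": [0.0247, -0.012, 0.0143], "gripper": 0.085}, {"dr": [-0.089, 0, 0.159], "slide": [0.029, -0.0143, 0.0167], "gripper": 0.085}, {"dr": [-0.102, 0, 0.182], "slide": [0.033, -0.0163, 0.0191], "gripper": 0.085}, {"dr": [-0.102, 0, 0.182], "slide": [0.037, -0.0166, 0.0214], "gripper": 0.085}, {"dr": [-0.102, 0, 0.182], "slide": [0.041, -0.0169, 0.0237], "gripper": 0.085}, {"dr": [-0.102, 0, 0.182], "slide": [0.045, -0.0172, 0.026], "gripper": 0.085}, {"dr": [-0.102, 0, 0.182], "slide": [0.049, -0.0174, 0.0283], "gripper": 0.085}, {"dr": [-0.102, 0, 0.182], "slide": [0.049, -0.0174, 0.0283], "gripper": 0.085}])

```text
t: 4.78
position: [0.6398, -0.0763, 0.0174]
tool_rot: [[0.872, 0.082, 0.483], [0.058, -0.996, 0.065], [0.486, -0.029, -0.873]]
force: [-2.6, -0.2, -0.7]
opening: 0.996
```

```bash
python3 - <<'E'
from h import *
s=snap('top','top2');o=ctrl.observe(); print(o['t'],o['position'],o['force'],np.array(o['tool_rot'])[:,0])
cv2.imwrite('pics/top2c.png',cv2.resize(s['pixels'][130:230,195:315,::-1],None,fx=6,fy=6,interpolation=2))
E
```

```text
4.8333 [ 0.63980968 -0.076343    0.01759217] [-3.57305006  0.27497199 -0.80828156] [0.87156706 0.05817864 0.4868122 ]
```

View pics/top2c.png

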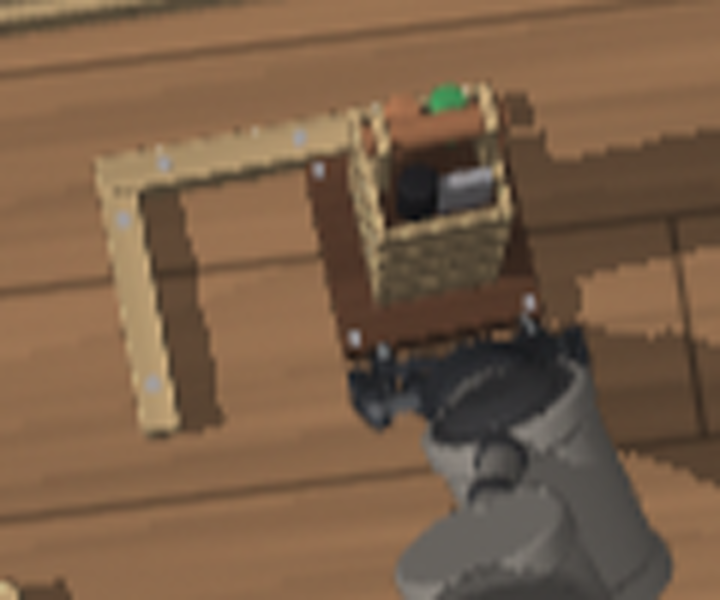

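```bash
python3 - <<'E'
from h import *
o=ctrl.observe(); print(np.round(o['qpos'],1),np.round(o['qd'],1)); rel([.6351,-.067,.006],3.8,30,o)
E
```

```text
[-20.   37.3 106.8  54.2  16.2  15.7] [-0.3 -0.3 -0.   1.2  0.1 -1.3]
slide [-0.0092, -0.0094, 0.0085] dr [-0.0328, 0.0152, 0.0]
```

Joint 5 reached its 16° limit, so the tool rose to z = 0.0176. I'll use less tilt for the later x pushes. The crate looks square and close to the back batten, with the left edge of its top face running from (308,165) to (350,357) in the crop. Now I'll back off and move round to the -y face.

```bash
python3 - <<'E'
from h import *
s=load('top2')
R=lambda u,v,z:ray(s,195+u/6-.4,130+v/6-.4,z)
a,b,c,d=R(306,165,.035),R(350,359,.035),R(543,305,.035),R(515,135,.035)
print(a,b,c,d)
o=ctrl.observe()
rel([.57,-.08,.04],3.8,30,o);rel([.57,-.29,.16],50,30,o);rel([.71,-.24,.16],93.8,30,o)
E
```

```text
[0.762 0.003 0.035] [ 0.6308 -0.0102  0.035 ] [ 0.6514 -0.137   0.035 ] [ 0.7661 -0.1342  0.035 ]
slide [-0.0501, -0.0028, -0.0535] dr [-0.0328, 0.0152, 0.0]
slide [-0.0039, 0.203, -0.172] dr [0.3664, 0.0029, -0.7005]
slide [0.121, 0.1648, -0.101] dr [0.7475, -0.0104, -1.363]
```

>>> send_rows(increments=[{"dr": [0, 0, 0], "slide": [-0.017, 0, -0.011], "gripper": 0.085}, {"dr": [0, 0, 0], "slide": [-0.04, 0, -0.026], "gripper": 0.085}, {"dr": [0, 0, 0], "slide": [-0.05, 0, -0.05], "gripper": 0.085}, {"dr": [0.05, 0, -0.1], "slide": [-0.04, 0.03, -0.08], "gripper": 0.085}, {"dr": [0.12, 0, -0.22], "slide": [-0.03, 0.065, -0.11], "gripper": 0.085}, {"dr": [0.18, 0, -0.34], "slide": [-0.02, 0.1, -0.14], "gripper": 0.085}, {"dr": [0.24, 0, -0.46], "slide": [-0.012, 0.135, -0.16], "gripper": 0.085}, {"dr": [0.3, 0, -0.58], "slide": [-0.008, 0.17, -0.17], "gripper": 0.085}, {"dr": [0.366, 0.003, -0.7], "slide": [-0.004, 0.203, -0.172], "gripper": 0.085}, {"dr": [0.43, 0, -0.81], "slide": [0.02, 0.2, -0.16], "gripper": 0.085}, {"dr": [0.49, -0.002, -0.92], "slide": [0.04, 0.19, -0.148], "gripper": 0.085}, {"dr": [0.56, -0.004, -1.03], "slide": [0.06, 0.185, -0.136], "gripper": 0.085}, {"dr": [0.62, -0.006, -1.14], "slide": [0.08, 0.178, -0.125], "gripper": 0.085}, {"dr": [0.69, -0.008, -1.25], "slide": [0.1, 0.171, -0.113], "gripper": 0.085}, {"dr": [0.7475, -0.01, -1.363], "slide": [0.121, 0.165, -0.101], "gripper": 0.085}, {"dr": [0.7475, -0.01, -1.363], "slide": [0.121, 0.165, -0.101], "gripper": 0.085}, {"dr": [0.7475, -0.01, -1.363], "slide": [0.121, 0.165, -0.101], "gripper": 0.085}, {"dr": [0.7475, -0.01, -1.363], "slide": [0.121, 0.165, -0.101], "gripper": 0.085}])

```text
t: 6.33
position: [0.7112, -0.2403, 0.16]
tool_rot: [[-0.057, 0.998, -0.03], [0.864, 0.065, 0.499], [0.5, 0.002, -0.866]]
force: [-0.1, -0.1, 0.8]
opening: 0.999
```

```bash
python3 - <<'E'
from h import *
s=snap('top','top3');o=ctrl.observe(); print(o['t'],o['position'],o['force'],np.round(o['qpos'],1),np.array(o['tool_rot']).round(3).tolist())
cv2.imwrite('pics/top3c.png',cv2.resize(s['pixels'][120:230,195:350,::-1],None,fx=5,fy=5,interpolation=2))
E
```

```text
6.3833 [ 0.71057917 -0.24103755  0.16075774] [ 0.14847391 -0.06077954  0.36909326] [-34.2  60.1  29.4  24.6 108.2 -33.8] [[-0.056, 0.998, -0.03], [0.864, 0.063, 0.499], [0.5, 0.002, -0.866]]
```

View pics/top3c.png

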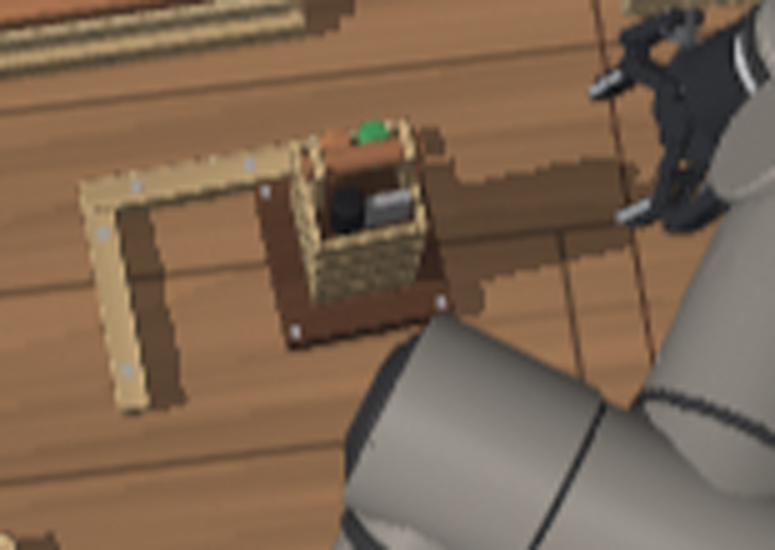

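The gripper is clear on the -y side. The crate is near the back batten with its edges roughly parallel to it. Next I'll descend and push along the batten.

```bash
python3 - <<'E'
from h import *
o=ctrl.observe()
for p in ([.708,-.19,.08],[.708,-.19,.006]): rel(p,93.8,30,o)
E
```

```text
slide [0.0039, 0.0005, 0.0955] dr [0.0034, 0.0005, -0.0017]
slide [-0.0331, 0.0003, 0.1596] dr [0.0034, 0.0005, -0.0017]
```

>>> send_rows(increments=[{"dr": [0.003, 0, -0.002], "slide": [0.001, 0, 0.03], "gripper": 0.085}, {"dr": [0.003, 0, -0.002], "slide": [0.003, 0, 0.06], "gripper": 0.085}, {"dr": [0.003, 0, -0.002], "slide": [0.004, 0.0005, 0.0955], "gripper": 0.085}, {"dr": [0.003, 0, -0.002], "slide": [-0.009, 0.0005, 0.12], "gripper": 0.085}, {"dr": [0.003, 0, -0.002], "slide": [-0.022, 0.0005, 0.141], "gripper": 0.085}, {"dr": [0.003, 0, -0.002], "slide": [-0.033, 0.0003, 0.1596], "gripper": 0.085}, {"dr": [0.003, 0, -0.002], "slide": [-0.033, 0.0003, 0.1596], "gripper": 0.085}, {"dr": [0.003, 0, -0.002], "slide": [-0.033, 0.0003, 0.1596], "gripper": 0.085}])

```text
t: 7.05
position: [0.7069, -0.1905, 0.0067]
tool_rot: [[-0.057, 0.998, -0.034], [0.864, 0.066, 0.499], [0.5, -0.001, -0.866]]
force: [-0.4, 0.1, 0.2]
opening: 0.998
```

```bash
python3 - <<'E'
from h import *
o=ctrl.observe(); print(o['t'],o['position'],o['force'],np.round(o['qpos'],1))
for y in (-.136,-.10,-.06,-.0255): rel([.697-.066*(y+.0255),y,.006],93.8,30,o)
E
```

```text
7.05 [ 0.7068544  -0.19053612  0.00665409] [-0.36101718  0.06816089  0.17532429] [-31.3  63.2  46.6  24.1  88.7 -39.6]
slide [0.0469, 0.001, 0.0279] dr [-0.0006, -0.0003, -0.0007]
slide [0.0782, 0.001, 0.0459] dr [-0.0006, -0.0003, -0.0007]
slide [0.1129, 0.0011, 0.066] dr [-0.0006, -0.0003, -0.0007]
slide [0.1428, 0.0011, 0.0833] dr [-0.0006, -0.0003, -0.0007]
```

>>> send_rows(increments=[{"dr": [0, 0, 0], "slide": [0.015, 0, 0.0087], "gripper": 0.085}, {"dr": [0, 0, 0], "slide": [0.03, 0, 0.0175], "gripper": 0.085}, {"dr": [0, 0, 0], "slide": [0.041, 0, 0.024], "gripper": 0.085}, {"dr": [0, 0, 0], "slide": [0.046, 0, 0.0268], "gripper": 0.085}, {"dr": [0, 0, 0], "slide": [0.051, 0, 0.0297], "gripper": 0.085}, {"dr": [0, 0, 0], "slide": [0.056, 0, 0.0325], "gripper": 0.085}, {"dr": [0, 0, 0], "slide": [0.061, 0, 0.0355], "gripper": 0.085}, {"dr": [0, 0, 0], "slide": [0.066, 0, 0.0385], "gripper": 0.085}, {"dr": [0, 0, 0], "slide": [0.071, 0, 0.0415], "gripper": 0.085}, {"dr": [0, 0, 0], "slide": [0.076, 0, 0.0443], "gripper": 0.085}, {"dr": [0, 0, 0], "slide": [0.081, 0, 0.0472], "gripper": 0.085}, {"dr": [0, 0, 0], "slide": [0.086, 0, 0.0502], "gripper": 0.085}, {"dr": [0, 0, 0], "slide": [0.091, 0, 0.053], "gripper": 0.085}, {"dr": [0, 0, 0], "slide": [0.096, 0, 0.056], "gripper": 0.085}, {"dr": [0, 0, 0], "slide": [0.101, 0, 0.059], "gripper": 0.085}, {"dr": [0, 0, 0], "slide": [0.106, 0, 0.0618], "gripper": 0.085}, {"dr": [0, 0, 0], "slide": [0.111, 0, 0.0648], "gripper": 0.085}, {"dr": [0, 0, 0], "slide": [0.116, 0, 0.0678], "gripper": 0.085}, {"dr": [0, 0, 0], "slide": [0.121, 0, 0.0707], "gripper": 0.085}, {"dr": [0, 0, 0], "slide": [0.125, 0, 0.073], "gripper": 0.085}])

```text
t: 8.72
position: [0.7004, -0.0503, 0.0086]
tool_rot: [[-0.06, 0.998, -0.025], [0.868, 0.065, 0.493], [0.493, 0.008, -0.87]]
force: [0.9, -13.0, 5.7]
opening: 0.996
```

```bash
python3 - <<'E'
from h import *
s=snap('top','top4');o=ctrl.observe(); print(o['t'],o['position'],o['force'],np.round(o['qpos'],1),np.array(o['tool_rot'])[:,0])
cv2.imwrite('pics/top4c.png',cv2.resize(s['pixels'][130:230,195:315,::-1],None,fx=6,fy=6,interpolation=2))
E
```

```text
8.7667 [ 0.70033047 -0.04908655  0.00862516] [  1.58364249 -10.19150879   4.93962796] [-22.   56.4  62.1  27.4  76.7 -35.9] [-0.06048185  0.8672399   0.49420329]
```

View pics/top4c.png

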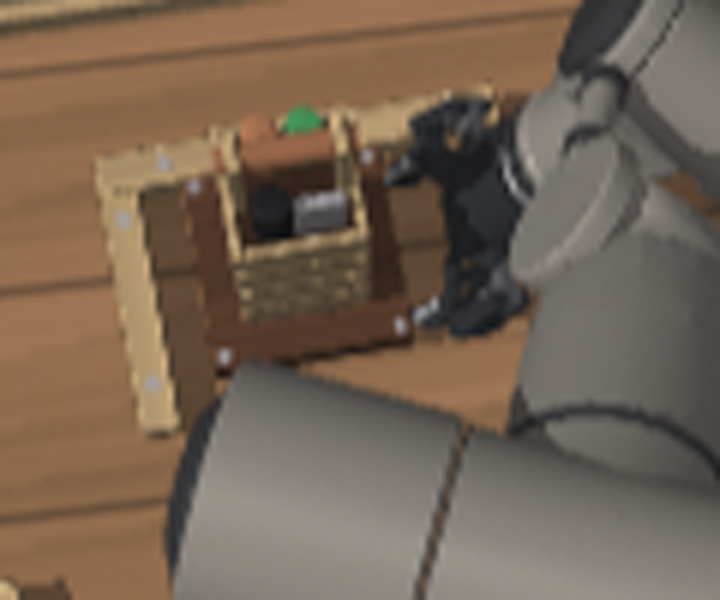

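The crate is sliding along the back batten with about 25 mm left to the side batten. I'll continue slowly and watch the force.

>>> send_rows(increments=[{"dr": [0, 0, 0], "slide": [0.003, 0, 0.0018], "gripper": 0.085}, {"dr": [0, 0, 0], "slide": [0.006, 0, 0.0036], "gripper": 0.085}, {"dr": [0, 0, 0], "slide": [0.009, 0, 0.0054], "gripper": 0.085}, {"dr": [0, 0, 0], "slide": [0.012, 0, 0.0072], "gripper": 0.085}, {"dr": [0, 0, 0], "slide": [0.015, 0, 0.009], "gripper": 0.085}, {"dr": [0, 0, 0], "slide": [0.017, 0, 0.0102], "gripper": 0.085}, {"dr": [0, 0, 0], "slide": [0.019, 0, 0.0114], "gripper": 0.085}, {"dr": [0, 0, 0], "slide": [0.019, 0, 0.0114], "gripper": 0.085}])

```text
t: 9.43
position: [0.699, -0.0284, 0.0086]
tool_rot: [[-0.061, 0.998, -0.025], [0.868, 0.065, 0.493], [0.493, 0.008, -0.87]]
force: [-0.3, -12.3, 7.4]
opening: 0.993
```

>>> send_rows(increments=[{"dr": [0, 0, 0], "slide": [0.002, 0, 0.0012], "gripper": 0.085}, {"dr": [0, 0, 0], "slide": [0.004, 0, 0.0024], "gripper": 0.085}, {"dr": [0, 0, 0], "slide": [0.004, 0, 0.0024], "gripper": 0.085}])

```text
t: 9.68
position: [0.6987, -0.024, 0.0086]
tool_rot: [[-0.06, 0.998, -0.025], [0.868, 0.065, 0.493], [0.493, 0.008, -0.87]]
force: [-0.9, -13.4, 8.9]
opening: 0.997
```

>>> send_rows(increments=[{"dr": [0, 0, 0], "slide": [0.002, 0, 0.0012], "gripper": 0.085}, {"dr": [0, 0, 0], "slide": [0.004, 0, 0.0024], "gripper": 0.085}, {"dr": [0, 0, 0], "slide": [0.004, 0, 0.0024], "gripper": 0.085}])

```text
t: 9.93
position: [0.699, -0.0228, 0.0086]
tool_rot: [[-0.061, 0.998, -0.023], [0.87, 0.064, 0.488], [0.489, 0.01, -0.872]]
force: [-0.7, -24.2, 9.0]
opening: 0.994
```

>>> send_rows(increments=[{"dr": [0, 0, 0], "slide": [0.002, 0, 0.0012], "gripper": 0.085}, {"dr": [0, 0, 0], "slide": [0.004, 0, 0.0024], "gripper": 0.085}, {"dr": [0, 0, 0], "slide": [0.004, 0, 0.0024], "gripper": 0.085}])

```text
t: 10.18
position: [0.6994, -0.0225, 0.0087]
tool_rot: [[-0.061, 0.998, -0.02], [0.873, 0.063, 0.483], [0.483, 0.012, -0.875]]
force: [0.2, -37.9, 10.8]
opening: 0.997
```

```bash
python3 - <<'E'
from h import *
s=snap('scene','scene5');o=ctrl.observe(); print(o['t'],o['position'],o['force'])
cv2.imwrite('pics/scene5c.png',cv2.resize(s['pixels'][130:270,190:360,::-1],None,fx=4.2,fy=4.2,interpolation=2))
E
```

```text
10.2333 [ 0.69942383 -0.02254015  0.00864483] [  0.2310008  -37.73996303  12.28806243]
```

View pics/scene5c.png

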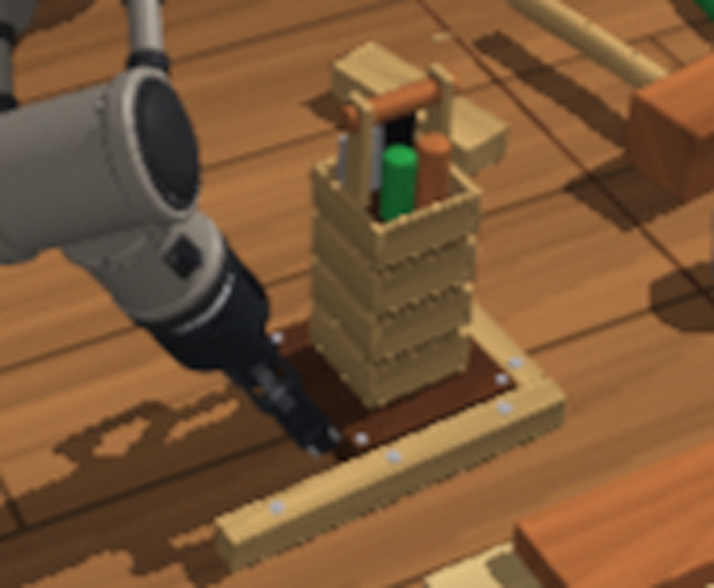

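The crate has reached the side batten: the force rose to 38 N while the position stopped at y = -0.0225. Now I'll retreat and press the crate home in +x from the near face.

```bash
python3 - <<'E'
from h import *
o=ctrl.observe()
for p,y,t in (([.702,-.065,.009],93.8,30),([.69,-.13,.14],93.8,30),([.56,-.11,.16],50,25),([.555,.024,.16],3.8,20)): rel(p,y,t,o)
E
```

```text
slide [-0.0371, -0.0001, -0.0209] dr [0.0124, 0.0189, 0.0031]
slide [-0.0298, -0.0145, -0.1667] dr [0.0124, 0.0189, 0.0031]
slide [0.0053, -0.1428, -0.172] dr [-0.3347, -0.0697, 0.6839]
slide [0.1226, -0.1393, -0.1071] dr [-0.6408, -0.132, 1.4322]
```

>>> send_rows(increments=[{"dr": [0.012, 0.019, 0.003], "slide": [-0.02, 0, -0.0115], "gripper": 0.085}, {"dr": [0.012, 0.019, 0.003], "slide": [-0.05, 0, -0.03], "gripper": 0.085}, {"dr": [0.012, 0.019, 0.003], "slide": [-0.055, -0.003, -0.065], "gripper": 0.085}, {"dr": [0.012, 0.019, 0.003], "slide": [-0.05, -0.007, -0.1], "gripper": 0.085}, {"dr": [0.012, 0.019, 0.003], "slide": [-0.045, -0.011, -0.135], "gripper": 0.085}, {"dr": [0.012, 0.019, 0.003], "slide": [-0.04, -0.0145, -0.167], "gripper": 0.085}, {"dr": [-0.05, 0.003, 0.12], "slide": [-0.03, -0.04, -0.169], "gripper": 0.085}, {"dr": [-0.11, -0.01, 0.24], "slide": [-0.02, -0.07, -0.17], "gripper": 0.085}, {"dr": [-0.17, -0.03, 0.36], "slide": [-0.01, -0.1, -0.171], "gripper": 0.085}, {"dr": [-0.23, -0.04, 0.48], "slide": [0, -0.125, -0.172], "gripper": 0.085}, {"dr": [-0.29, -0.06, 0.6], "slide": [0.005, -0.143, -0.172], "gripper": 0.085}, {"dr": [-0.335, -0.07, 0.684], "slide": [0.015, -0.143, -0.166], "gripper": 0.085}, {"dr": [-0.39, -0.08, 0.8], "slide": [0.035, -0.142, -0.155], "gripper": 0.085}, {"dr": [-0.44, -0.09, 0.92], "slide": [0.055, -0.142, -0.144], "gripper": 0.085}, {"dr": [-0.49, -0.1, 1.04], "slide": [0.075, -0.141, -0.133], "gripper": 0.085}, {"dr": [-0.54, -0.11, 1.16], "slide": [0.095, -0.14, -0.122], "gripper": 0.085}, {"dr": [-0.59, -0.12, 1.28], "slide": [0.11, -0.14, -0.114], "gripper": 0.085}, {"dr": [-0.64, -0.132, 1.4], "slide": [0.118, -0.139, -0.109], "gripper": 0.085}, {"dr": [-0.641, -0.132, 1.432], "slide": [0.118, -0.139, -0.109], "gripper": 0.085}, {"dr": [-0.641, -0.132, 1.432], "slide": [0.118, -0.139, -0.109], "gripper": 0.085}])

```text
t: 11.9
position: [0.5538, 0.0292, 0.16]
tool_rot: [[0.941, 0.067, 0.332], [0.058, -0.998, 0.039], [0.334, -0.018, -0.942]]
force: [-1.3, 0.3, -0.2]
opening: 0.995
```

```bash
python3 - <<'E'
from h import *
s=snap('top','top6');o=ctrl.observe(); print(o['t'],o['position'],o['force'],np.round(o['qpos'],1))
cv2.imwrite('pics/top6c.png',cv2.resize(s['pixels'][130:230,195:315,::-1],None,fx=6,fy=6,interpolation=2))
for x in (.58,.63): rel([x,.028+.066*(x-.636),.006],3.8,20,o)
E
```

```text
11.95 [0.55405893 0.0293946  0.16008933] [-0.86434166  0.26221398  0.95520329] [ -7.5  17.7 106.    7.6  37.5  74. ]
slide [-0.0273, 0.0095, 0.1537] dr [-0.0154, 0.0087, -0.0126]
slide [0.02, 0.0092, 0.1704] dr [-0.0154, 0.0087, -0.0126]
```

View pics/top6c.png

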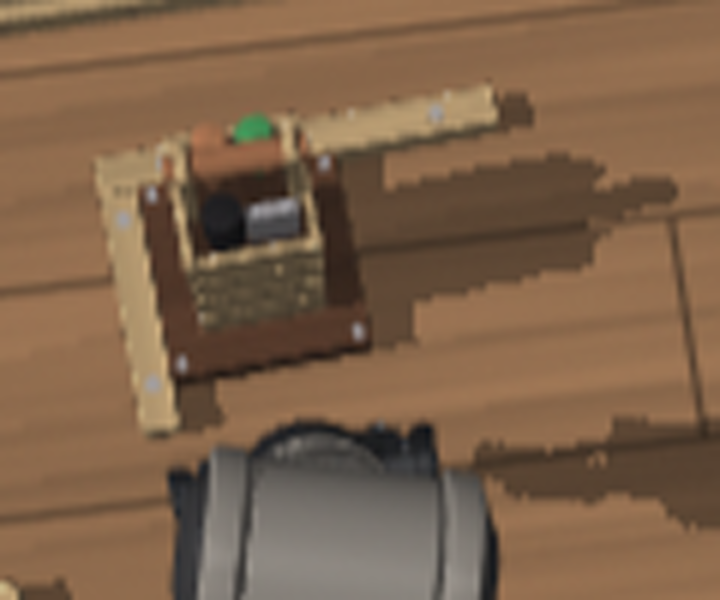

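The crate is against the side batten (view 9). Now I'll descend behind its near face and press it into the back batten.

>>> send_rows(increments=[{"dr": [-0.015, 0.009, -0.013], "slide": [-0.008, 0.003, 0.035], "gripper": 0.085}, {"dr": [-0.015, 0.009, -0.013], "slide": [-0.016, 0.006, 0.07], "gripper": 0.085}, {"dr": [-0.015, 0.009, -0.013], "slide": [-0.022, 0.0095, 0.105], "gripper": 0.085}, {"dr": [-0.015, 0.009, -0.013], "slide": [-0.028, 0.0095, 0.135], "gripper": 0.085}, {"dr": [-0.015, 0.009, -0.013], "slide": [-0.032, 0.0095, 0.152], "gripper": 0.085}, {"dr": [-0.015, 0.009, -0.013], "slide": [-0.032, 0.0095, 0.152], "gripper": 0.085}, {"dr": [-0.015, 0.009, -0.013], "slide": [-0.032, 0.0095, 0.152], "gripper": 0.085}])

```text
t: 12.53
position: [0.5764, 0.0223, 0.0071]
tool_rot: [[0.939, 0.08, 0.335], [0.075, -0.997, 0.027], [0.336, -0.001, -0.942]]
force: [0.1, 0.4, 0.5]
opening: 0.997
```

```bash
python3 - <<'E'
from h import *
o=ctrl.observe(); print(o['t'],o['position'],o['force'],np.round(o['qpos'],1))
for x in (.60,.62,.63): rel([x,.028+.066*(x-.636),.006],3.8,20,o)
E
```

```text
12.5333 [0.57644921 0.02229154 0.0070623 ] [0.10080247 0.3703422  0.51870759] [ -7.7  34.5 110.6  14.9  16.2  64.1]
slide [0.022, -0.0014, 0.009] dr [-0.0053, 0.0067, 0.0129]
slide [0.0409, -0.0011, 0.0157] dr [-0.0053, 0.0067, 0.0129]
slide [0.0503, -0.001, 0.0191] dr [-0.0053, 0.0067, 0.0129]
```

>>> send_rows(increments=[{"dr": [-0.005, 0.007, 0.013], "slide": [0.011, -0.0005, 0.0045], "gripper": 0.085}, {"dr": [-0.005, 0.007, 0.013], "slide": [0.022, -0.001, 0.009], "gripper": 0.085}, {"dr": [-0.005, 0.007, 0.013], "slide": [0.033, -0.001, 0.013], "gripper": 0.085}, {"dr": [-0.005, 0.007, 0.013], "slide": [0.041, -0.001, 0.0157], "gripper": 0.085}, {"dr": [-0.005, 0.007, 0.013], "slide": [0.046, -0.001, 0.0175], "gripper": 0.085}, {"dr": [-0.005, 0.007, 0.013], "slide": [0.0503, -0.001, 0.0191], "gripper": 0.085}, {"dr": [-0.005, 0.007, 0.013], "slide": [0.0503, -0.001, 0.0191], "gripper": 0.085}])

```text
t: 13.12
position: [0.6304, 0.0283, 0.0065]
tool_rot: [[0.937, 0.067, 0.343], [0.062, -0.998, 0.023], [0.343, -0.0, -0.939]]
force: [-0.3, -0.3, 0.5]
opening: 0.997
```

>>> send_rows(increments=[{"dr": [0, 0, 0], "slide": [0.002, 0, 0.0007], "gripper": 0.085}, {"dr": [0, 0, 0], "slide": [0.004, 0, 0.0014], "gripper": 0.085}, {"dr": [0, 0, 0], "slide": [0.004, 0, 0.0014], "gripper": 0.085}])

```text
t: 13.37
position: [0.6318, 0.029, 0.005]
tool_rot: [[0.939, 0.067, 0.337], [0.063, -0.998, 0.024], [0.338, -0.001, -0.941]]
force: [-6.4, -0.8, 4.1]
opening: 0.996
```

Contact made; I'll push on in small steps.

>>> send_rows(increments=[{"dr": [0, 0, 0], "slide": [0.002, 0, 0.0005], "gripper": 0.085}, {"dr": [0, 0, 0], "slide": [0.004, 0, 0.001], "gripper": 0.085}, {"dr": [0, 0, 0], "slide": [0.004, 0, 0.001], "gripper": 0.085}])

```text
t: 13.62
position: [0.632, 0.0295, 0.0041]
tool_rot: [[0.942, 0.068, 0.329], [0.063, -0.998, 0.025], [0.33, -0.003, -0.944]]
force: [-19.0, -2.5, 11.3]
opening: 0.999
```

>>> send_rows(increments=[{"dr": [0, 0, 0], "slide": [0.002, 0, 0.0005], "gripper": 0.085}, {"dr": [0, 0, 0], "slide": [0.004, 0, 0.001], "gripper": 0.085}, {"dr": [0, 0, 0], "slide": [0.004, 0, 0.001], "gripper": 0.085}])

```text
t: 13.87
position: [0.6322, 0.0297, 0.0038]
tool_rot: [[0.944, 0.069, 0.322], [0.064, -0.998, 0.026], [0.323, -0.004, -0.946]]
force: [-37.7, -7.9, 24.2]
opening: 0.993
```

>>> send_rows(increments=[{"dr": [0, 0, 0], "slide": [0.002, 0, 0.0005], "gripper": 0.085}, {"dr": [0, 0, 0], "slide": [0.004, 0, 0.001], "gripper": 0.085}, {"dr": [0, 0, 0], "slide": [0.004, 0, 0.001], "gripper": 0.085}])

```text
t: 14.12
position: [0.6322, 0.0305, 0.0024]
tool_rot: [[0.947, 0.069, 0.313], [0.064, -0.998, 0.027], [0.315, -0.005, -0.949]]
force: [-48.7, -8.1, 28.2]
opening: 0.994
```

The crate stopped hard at x = 0.632 while the force rose, so it is against the back batten. I'll retreat and check with a clear view.

>>> send_rows(increments=[{"dr": [0, 0, 0], "slide": [-0.012, 0, -0.006], "gripper": 0.085}, {"dr": [0, 0, 0], "slide": [-0.035, 0, -0.015], "gripper": 0.085}, {"dr": [0, 0, 0], "slide": [-0.06, 0, -0.025], "gripper": 0.085}, {"dr": [0, 0, 0], "slide": [-0.08, 0, -0.05], "gripper": 0.085}, {"dr": [0, 0, 0], "slide": [-0.095, 0.02, -0.08], "gripper": 0.085}, {"dr": [0, 0, 0], "slide": [-0.11, 0.05, -0.11], "gripper": 0.085}, {"dr": [0, 0, 0], "slide": [-0.12, 0.08, -0.14], "gripper": 0.085}, {"dr": [0, 0, 0], "slide": [-0.12, 0.1, -0.16], "gripper": 0.085}, {"dr": [0, 0, 0], "slide": [-0.12, 0.1, -0.16], "gripper": 0.085}, {"dr": [0, 0, 0], "slide": [-0.12, 0.1, -0.16], "gripper": 0.085}])

```text
t: 14.95
position: [0.4858, -0.0829, 0.1175]
tool_rot: [[0.937, 0.063, 0.343], [0.06, -0.998, 0.021], [0.344, 0.001, -0.939]]
force: [-0.8, 0.4, 0.5]
opening: 0.995
```

```bash
python3 - <<'E'
from h import *
a=snap('top','top7');b=snap('scene','scene7');o=ctrl.observe(); print(o['t'],o['position'],o['force'])
A=cv2.resize(a['pixels'][135:205,205:270,::-1],(390,420),interpolation=2);B=cv2.resize(b['pixels'][150:260,230:335,::-1],(401,420),interpolation=2)
cv2.imwrite('pics/chk.png',np.hstack([A,B]))
z=load('top0')['pixels'].astype(int); d=np.abs(z-a['pixels']).max(2)
for n,(x,y,w) in dict(mallet=(225,355,40),chisel=(180,395,25),long=(315,390,30),short=(553,283,20),glue=(568,340,18),tin=(243,280,20),sq=(640,295,35)).items():
    x,y,w=[int(k*.64) for k in(x,y,w)]; print(n,(d[y-w:y+w,x-w:x+w]>40).sum())
E
```

```text
15.05 [ 0.48504788 -0.0808437   0.11559249] [-1.01377554  0.15984747 -0.71712641]
mallet 0
chisel 0
long 0
short 8
glue 185
tin 0
sq 0
```

View pics/chk.png

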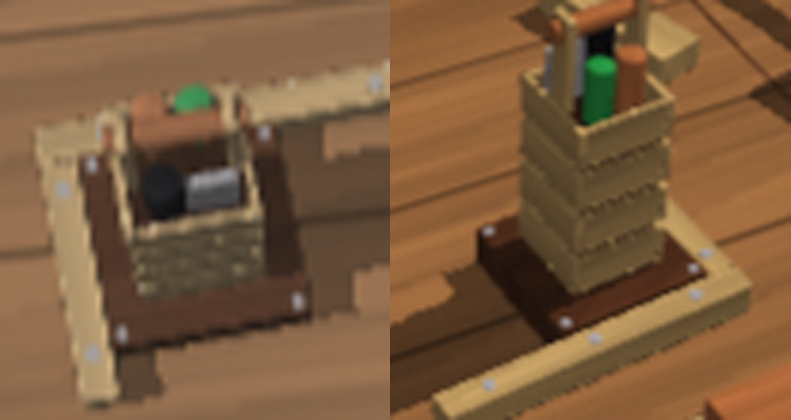

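Both views show the base board flush with both battens and no visible bench gap. I'll check that the glue pixel change is only shadow, then repeat the y press gently, since squaring to the back batten could have opened a small gap at the side.

```bash
python3 - <<'E'
from h import *
for f in('scene0','scene7','scene1','scene5'):
    p=load(f)['pixels'][180:235,90:135]; m=p.min(2)>150; v,u=np.nonzero(m); print(f,m.sum(),u.mean().round(2),v.mean().round(2))
o=ctrl.observe()
for p,y,t in (([.53,-.2,.16],30,25),([.60,-.23,.16],65,30),([.70,-.13,.12],93.8,30),([.700,-.08,.006],93.8,30)): rel(p,y,t,o)
E
```

```text
scene0 237 22.56 23.87
scene7 236 22.3 23.92
scene1 249 22.55 24.22
scene5 50 17.58 24.68
slide [0.0499, 0.1218, -0.0293] dr [0.1733, 0.0871, -0.4232]
slide [0.1137, 0.1564, -0.0063] dr [0.4499, 0.1584, -0.9701]
slide [0.2001, 0.0633, 0.0677] dr [0.6622, 0.1372, -1.4261]
slide [0.1644, 0.0136, 0.1761] dr [0.6622, 0.1372, -1.4261]
```

>>> send_rows(increments=[{"dr": [0.04, 0.02, -0.1], "slide": [0.012, 0.03, -0.01], "gripper": 0.085}, {"dr": [0.09, 0.045, -0.21], "slide": [0.025, 0.06, -0.02], "gripper": 0.085}, {"dr": [0.13, 0.065, -0.32], "slide": [0.037, 0.09, -0.025], "gripper": 0.085}, {"dr": [0.173, 0.087, -0.423], "slide": [0.05, 0.122, -0.029], "gripper": 0.085}, {"dr": [0.23, 0.1, -0.53], "slide": [0.062, 0.13, -0.026], "gripper": 0.085}, {"dr": [0.28, 0.115, -0.64], "slide": [0.075, 0.137, -0.022], "gripper": 0.085}, {"dr": [0.34, 0.13, -0.75], "slide": [0.088, 0.144, -0.017], "gripper": 0.085}, {"dr": [0.4, 0.145, -0.86], "slide": [0.1, 0.15, -0.011], "gripper": 0.085}, {"dr": [0.45, 0.158, -0.97], "slide": [0.114, 0.156, -0.006], "gripper": 0.085}, {"dr": [0.5, 0.155, -1.08], "slide": [0.134, 0.135, 0.012], "gripper": 0.085}, {"dr": [0.55, 0.15, -1.19], "slide": [0.155, 0.112, 0.03], "gripper": 0.085}, {"dr": [0.6, 0.143, -1.3], "slide": [0.177, 0.088, 0.05], "gripper": 0.085}, {"dr": [0.662, 0.137, -1.426], "slide": [0.2, 0.063, 0.068], "gripper": 0.085}, {"dr": [0.662, 0.137, -1.426], "slide": [0.2, 0.063, 0.068], "gripper": 0.085}, {"dr": [0.662, 0.137, -1.426], "slide": [0.2, 0.063, 0.068], "gripper": 0.085}, {"dr": [0.662, 0.137, -1.426], "slide": [0.2, 0.063, 0.068], "gripper": 0.085}])

```text
t: 16.38
position: [0.7003, -0.1282, 0.1179]
tool_rot: [[-0.057, 0.998, -0.036], [0.864, 0.067, 0.499], [0.5, -0.003, -0.866]]
force: [0.3, -0.5, 0.6]
opening: 0.995
```

```bash
python3 - <<'E'
from h import *
o=ctrl.observe(); print(o['t'],o['position'],o['force'],np.round(o['qpos'],1))
for p in ([.701,-.08,.06],[.701,-.08,.006],[.698,-.027,.006]): rel(p,93.8,30,o)
E
```

```text
16.3833 [ 0.70029205 -0.12818934  0.11786642] [ 0.3015726  -0.5426048   0.60558668] [-27.5  53.2  50.8  25.2  92.6 -33.9]
slide [0.0126, 0.0041, 0.0741] dr [-0.0026, -0.0005, -0.0006]
slide [-0.0144, 0.0042, 0.1209] dr [-0.0026, -0.0005, -0.0006]
slide [0.0316, 0.0048, 0.1474] dr [-0.0026, -0.0005, -0.0006]
```

>>> send_rows(increments=[{"dr": [0, 0, 0], "slide": [-0.005, 0.002, 0.03], "gripper": 0.085}, {"dr": [0, 0, 0], "slide": [-0.01, 0.003, 0.06], "gripper": 0.085}, {"dr": [0, 0, 0], "slide": [-0.013, 0.004, 0.09], "gripper": 0.085}, {"dr": [0, 0, 0], "slide": [-0.0144, 0.004, 0.121], "gripper": 0.085}, {"dr": [0, 0, 0], "slide": [-0.002, 0.004, 0.128], "gripper": 0.085}, {"dr": [0, 0, 0], "slide": [0.01, 0.0045, 0.135], "gripper": 0.085}, {"dr": [0, 0, 0], "slide": [0.022, 0.0045, 0.142], "gripper": 0.085}, {"dr": [0, 0, 0], "slide": [0.028, 0.005, 0.1455], "gripper": 0.085}, {"dr": [0, 0, 0], "slide": [0.0316, 0.005, 0.1474], "gripper": 0.085}, {"dr": [0, 0, 0], "slide": [0.0316, 0.005, 0.1474], "gripper": 0.085}])

```text
t: 17.22
position: [0.6996, -0.0284, 0.0105]
tool_rot: [[-0.06, 0.998, -0.03], [0.865, 0.067, 0.497], [0.498, 0.004, -0.867]]
force: [0.3, -0.3, -0.8]
opening: 0.998
```

>>> send_rows(increments=[{"dr": [0, 0, 0], "slide": [0.002, 0, 0.0012], "gripper": 0.085}, {"dr": [0, 0, 0], "slide": [0.004, 0, 0.0024], "gripper": 0.085}, {"dr": [0, 0, 0], "slide": [0.006, 0, 0.0036], "gripper": 0.085}, {"dr": [0, 0, 0], "slide": [0.006, 0, 0.0036], "gripper": 0.085}])

```text
t: 17.55
position: [0.6987, -0.0233, 0.0086]
tool_rot: [[-0.058, 0.998, -0.031], [0.865, 0.066, 0.497], [0.498, 0.002, -0.867]]
force: [-0.8, -3.2, 1.5]
opening: 0.996
```

>>> send_rows(increments=[{"dr": [0, 0, 0], "slide": [0.002, 0, 0.0012], "gripper": 0.085}, {"dr": [0, 0, 0], "slide": [0.004, 0, 0.0024], "gripper": 0.085}, {"dr": [0, 0, 0], "slide": [0.004, 0, 0.0024], "gripper": 0.085}])

```text
t: 17.8
position: [0.6986, -0.0228, 0.0086]
tool_rot: [[-0.058, 0.998, -0.029], [0.868, 0.065, 0.492], [0.493, 0.003, -0.87]]
force: [-1.5, -16.6, 3.9]
opening: 1.002
```

>>> send_rows(increments=[{"dr": [0, 0, 0], "slide": [0.002, 0, 0.0012], "gripper": 0.085}, {"dr": [0, 0, 0], "slide": [0.003, 0, 0.0018], "gripper": 0.085}, {"dr": [0, 0, 0], "slide": [0.003, 0, 0.0018], "gripper": 0.085}])

```text
t: 18.05
position: [0.6987, -0.0227, 0.0086]
tool_rot: [[-0.058, 0.998, -0.027], [0.87, 0.064, 0.488], [0.489, 0.004, -0.872]]
force: [-3.2, -27.5, 4.7]
opening: 0.993
```

>>> send_rows(increments=[{"dr": [0, 0, 0], "slide": [-0.015, 0, -0.009], "gripper": 0.085}, {"dr": [0, 0, 0], "slide": [-0.04, 0, -0.024], "gripper": 0.085}, {"dr": [0, 0, 0], "slide": [-0.06, 0, -0.045], "gripper": 0.085}, {"dr": [0, 0, 0], "slide": [-0.065, 0, -0.08], "gripper": 0.085}, {"dr": [0, 0, 0], "slide": [-0.065, 0, -0.115], "gripper": 0.085}, {"dr": [0, 0, 0], "slide": [-0.065, 0, -0.14], "gripper": 0.085}, {"dr": [0, 0, 0], "slide": [-0.065, 0, -0.14], "gripper": 0.085}, {"dr": [0, 0, 0], "slide": [-0.065, 0, -0.14], "gripper": 0.085}])

```text
t: 18.72
position: [0.7066, -0.1413, 0.0984]
tool_rot: [[-0.058, 0.998, -0.029], [0.865, 0.065, 0.497], [0.498, 0.004, -0.867]]
force: [-0.1, 0.8, -0.3]
opening: 0.994
```

```bash
python3 - <<'E'
from h import *
a=snap('top','top8');b=snap('scene','scene8');o=ctrl.observe(); print(o['t'],o['position'],o['force'])
A=cv2.resize(a['pixels'][135:205,205:270,::-1],(390,420),interpolation=2);B=cv2.resize(b['pixels'][150:260,230:335,::-1],(401,420),interpolation=2)
cv2.imwrite('pics/chk2.png',np.hstack([A,B]))
E
```

```text
18.8167 [ 0.70542268 -0.13924684  0.09576735] [-0.22264528  1.40522855  0.2546504 ]
```

View pics/chk2.png

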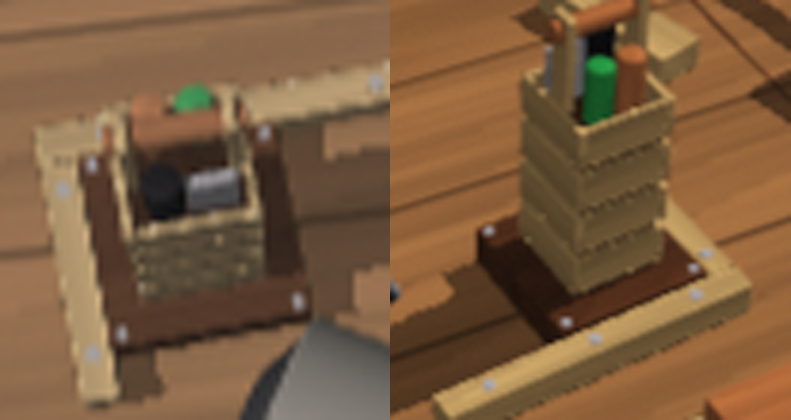

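The view hasn't changed: the crate is upright and flush with both battens, and the arm is clear with only noise-level force. Handing in.

```bash
python3 -c "
from plant import ctrl
print(ctrl.finish_job())"
```

```text
the job is handed in; nothing more can be done
None
```

The crate is in the corner, upright, with its base board flush against both battens. I handed the job in at about 19 s of the 64 s allowed.

**Pushing:** I tilted the tool back and used the open fingers as a two-point pusher on the base board. The first push turned the crate about 24° square and brought it to the back batten. The second slid it along that batten to the side batten. I finished with one firm press in x and a second press in y.

**Last checks:**
- **Side batten:** the second y press stopped at the same place as the first (y = -0.0227 against -0.0225) under 27 N, so no gap had opened.
- **Back batten:** the x press stopped hard at x = 0.632 while the force rose to about 49 N.
- **Final views:** the top and scene pictures show no visible gap and the arm clear. They cannot resolve gaps under about 1–2 mm.
- **Loose things:** I checked these before the last y press. Five showed no pixel change. The brown offcut showed a trivial change and the glue bottle a larger one. The scene view put the bottle within 0.3 px of its start, so I took its change as arm shadow.

**What went wrong:** joint 5 reached its limit twice, at about 16°. On the first push this raised the fingers to about 34 mm, near the top edge of the 35 mm board. The crate stayed upright and I used less tilt for the later x press.

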